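# Make up two sampling kits

## Task

Make up the two sampling kits: in the long tray with three compartments, stand a sample cup in the widest compartment, the blue-capped bottle in the middle-sized one and the dropper bottle in the narrowest; in the short tray with two compartments, stand a sample cup in the wider one and the squat white jar in the narrower. Take the two cups off the top of the nested stack. Set everything down upright without dropping it, and leave the last cup of the stack, the conical flask and the tube rack where they are.

Things in the scene. Friction and masses are not known exactly. Their poses are not given: they have to be found in the camera images.
- long_tray: Loose open steel tray, 90 (its x) by 224 mm (its y), 0.9 kg. Walls 3 mm thick, tops 20 mm above the table; inner floor 3 mm up. Three compartments in a row along y, each 84 mm long in x, centred at x = 0: the widest (96 mm) at y = +61 mm, the middle-sized (66 mm) at y = -23 mm, the narrowest (50 mm) at y = -84 mm. Origin: centre of the underside. Yaw within 0.25 rad of zero.
- short_tray: Loose open steel tray, 90 (its x) by 171 mm (its y), 0.9 kg. Walls 3 mm thick, tops 20 mm above the table; inner floor 3 mm up. Two compartments along y, each 84 mm long in x, centred at x = 0: the wider (96 mm) at y = -34.5 mm, the narrower (66 mm) at y = +49.5 mm. Origin: centre of the underside. Yaw within 0.25 rad of zero.
- cup_top: Top one of 3 equal nested white plastic cups, open, 78 mm tall, 35 g. Tapered body, 41 mm across at the base; from 48 mm up to the rim a straight collar 66 mm across. Its shoulder rests on the next cup's rim: each cup stands 30 mm above the one below, only its collar showing. Loose fit, lifts straight off. Grip the collar, tips 50 mm or more above this cup's base. Origin: centre of the underside.
- cup_mid: The middle cup of the nested stack, same as cup_top. Origin: centre of the base's underside.
- cup_low: The lowest cup of the stack, same as cup_top, standing on the table; it stays there. Origin: centre of the base's underside.
- bottle: Round clear glass bottle with a blue screw cap, 105 mm tall, about 180 g. Straight body 48 mm across up to 72 mm, then a shoulder; the cap is 33 mm across, from 86 to 105 mm. Origin: centre of the underside, z up.
- jar: Squat round white jar with a screw lid, 65 mm tall, about 120 g. Body 50 mm across up to 46 mm, lid 51 mm across from 49 to 65 mm. Origin: centre of the underside, z up.
- dropper: Small amber glass dropper bottle, 92 mm tall, about 60 g. Body 32 mm across up to 50 mm, then a black cap 21 mm across from 56 to 69 mm and a thin rubber bulb. Origin: centre of the underside, z up.
- flask: Clear glass conical flask with a stopper, 64 mm across at the base, 112 mm tall, neck 25 mm across. Not needed: it stands among the stock and stays where it is. Origin: centre of the underside, z up.
- rack: White tube rack, 100 mm (its x) by 44 mm (its y), 46 mm tall with its tubes, standing between the trays. It stays where it is. Origin: centre of the underside, z up.
Mind the look-alikes: they are no part of the job. What is shaped like the bottle but red or yellow is not meant.

How it is judged:
By the outcome, as a careful person would: the job done as asked, in the order asked, and still so for the second after the job is handed in, with the robot touching nothing.
It also fails if it takes over 136 s, if anything falls off the work surface, if the arm or the gripper's body presses on something with over 40 N, if the wrist force passes 120 N, or if a joint passes its speed limit or range.

## Robot

A 6-joint arm with a two-finger parallel gripper is mounted at the origin on the work surface. World frame = base frame: x ahead of the robot, y to its left, z up, the work surface at z = 0. Lengths are in mm, angles in rad, forces in N, time in s.
With the tool pointing down it reaches from about 350 to 975 mm from the base axis. Payload 7.1 kg.
Tool frame: the origin (TCP) lies on the centre line of the jaws, within the pads' length; the fingertips stand 17 mm ahead of it and the grasp point (between the pads) lies 2 mm behind it (tip_extent is the distance from the TCP to the fingertips, in mm); z points along the fingers, y is the line along which they close (so a half turn about z gives the same grasp; the last joint's range is limited). The gripper opens to 88 mm and grips with 3 to 60 N. Pads are 20 mm wide; open, the fingers measure 115 mm over their backs; the gripper's body (75 mm by 178 mm) begins 61 mm behind the grasp point.
Start: joints at [1.168, 0.423, 1.63, -0, 1.089, -0.019], TCP at [233.997, 579.526, 218.675] pointing down, gripper open.
Joint ranges: [-3, 3], [-0.9, 2.11], [0.09, 2.58], [-1.31, 4.45], [0.11, 2.69], [-2.54, 2.54]. Speed limits (rad/s): [2.39, 2.39, 3.01, 3.14, 3.14, 3.14].

## Interface

Orientations are given as a rotation vector (axis times angle).
In Python, from workcell import get_obs, get_image, camera_model, close_job, look_for, outline_of, pinpoint, tip_extent gives the robot as it stands.
- The arm moves only by the shell command python3 -m jog 'ROWS'. ROWS is text: rows parted by semicolons, each of 7 numbers parted by spaces: the shift along the tool's x, y, z as a fraction of full scale, then the turn, a rotation vector about the tool's x, y, z as a fraction of full scale, then the closure, from -1 (fully open) to 1 (shut). A call has 1 to 8 rows; each row is the pose to reach, as a shift and turn from the pose commanded when the call began, along the tool's axes at that moment; what a row does not reach only later rows make up. Full scale, the value 1, is 0.2 m for a shift and 30 degrees for a turn. A row lasts 1/10 s, in which the tool goes at most 50 mm and 8.59 degrees, less where a joint would pass 70% of its speed; a pose out of reach is approached as far as the arm can. A call with a number of a shift or a turn outside -1 to 1 is refused whole. A call with a gripper value outside its range is refused whole. The fingers move at their own pace and stop on an object; the grip force is fixed at half the most. Time passes only in rows, so rows that repeat a pose let the fingers close. It gives the time, the measured TCP pose, the force, the opening and the grip force at its end, in the units of the state.
- get_obs(): the state, without advancing time (a new reading comes with each control period).
- get_image(name): name is "side" or "top"; returns the picture (400x640x3 uint8, red, green, blue); there is no depth.
- camera_model(name): a dict with "fx", "fy", "cx", "cy" (pixels), "dist_coeffs" ([k1, k2, p1, p2, k3] as OpenCV has them; the pictures are not rectified), "origin" and "orientation" of the camera in the world. Camera axes: x right, y down, z forward; pixel columns grow to the right and rows downward; lengths in mm; the calibration is good to about 2 mm. A picture is of the moment at which its call begins. camera_model takes no time and is no camera call.
- close_job(): hands the job in; it is judged then, once.
Trained networks look in the newest picture that a camera, given by its name, has taken for a name from the list of things; names that differ only in an ending like _2 or _b are one class to them, and where a whole thing is asked for, a point or a joint stands for the part that bears it (a point fixed in the world has none). Each returns a list of dicts, best first, with "confidence" (0 to 1); they miss things now and then, are a little off and sometimes report something else, mostly with a low value. They report only what shows in the picture. A call takes as long as a camera call. They do not tell look-alikes from the thing itself.
- look_for(target, camera): "xyz" ([x, y, z] in mm, in the coordinates of the camera as it stood for that picture, good to about 4 mm: the middle of the surface that is visible of it).
- outline_of(target, camera): "mask" (400x640 bool, what is visible of it).
- pinpoint(target, camera): "xyz" ([x, y, z] in mm, in the coordinates of the camera as it stood for that picture, good to about 4 mm: a listed point, or the origin of a listed thing).
The state is a dict: "t": time; "qpos": joint angles; "qvel": joint speeds; "joint_torque": joint torques, N m; "ee_pos": TCP position; "orientation": TCP orientation; "ft_force": force on the tool from outside, world axes, zero at the start; "moment": the same for the moment, N m; "width": finger opening in mm; "grasp_force": force on a finger pad.
Only numpy, scipy, OpenCV 4.12 (cv2) and the standard library are available. Lean on these libraries where they do the work, as an engineer would, in place of code of your own. Each camera call takes 0.05 s, during which the arm holds its last target. There are 200 camera calls.

## Working session

There is one attempt and no reset: what is moved stays moved. The work goes in short steps, Python scripts to look and compute and a shell command to move; the robot and the scene stay as the last step left them, time stands still between calls to the robot, and variables do not carry over. Pictures are saved under pics/ and viewed, at most 14 in all, crops included, and the job is handed in when it is done.

```bash
mkdir -p pics; ls
cat > h.py <<'E'
import numpy as np, cv2
from scipy.spatial.transform import Rotation as R
from workcell import *
def cam(n):
    m=camera_model(n); K=np.array([[m['fx'],0,m['cx']],[0,m['fy'],m['cy']],[0,0,1.]])
    o=np.array(m['orientation'],float); Rm=R.from_rotvec(o).as_matrix() if o.size==3 else o.reshape(3,3)
    return K,np.array(m['dist_coeffs'],float),np.array(m['origin'],float),Rm
def toworld(n,p):
    K,d,o,Rm=cam(n); return o+Rm@np.array(p)
def proj(n,P):
    K,d,o,Rm=cam(n); P=np.atleast_2d(P).astype(float)
    return cv2.projectPoints((P-o)@Rm,np.zeros(3),np.zeros(3),K,d)[0][:,0]
def ray(n,uv,z):
    K,d,o,Rm=cam(n); q=cv2.undistortPoints(np.array(uv,float).reshape(-1,1,2),K,d)[:,0]
    r=np.c_[q,np.ones(len(q))]@Rm.T
    return o+r*((z-o[2])/r[:,2])[:,None]
def save(n,f):
    im=get_image(n); cv2.imwrite('pics/'+f,im[:,:,::-1]); return im
E
python3 - <<'E'
from h import *
np.set_printoptions(precision=1,suppress=True)
for n in('top','side'):
    save(n,n+'0.png'); K,d,o,Rm=cam(n); print(n,o,Rm[:,2],K[0,0],camera_model(n)['orientation'])
    for t in ['long_tray','short_tray','cup_top','bottle','jar','dropper','flask','rack']:
        for f in (pinpoint,):
            for r in f(t,n)[:4]: print(n,t,toworld(n,r['xyz']),round(r['confidence'],2))
o=get_obs();print(o['t'],o['ee_pos'],o['orientation'],o['width'])
E
```

```text
pics
top [455.2  10.6 817.4] [ 0.2 -0.  -1. ] 364.3821823447596 [-2.2  2.1 -0.2]
top long_tray [455.6 198.7   5.5] 0.88
top short_tray [ 481.3 -201.3    0.5] 0.9
top short_tray [ 593.2 -299.2   -5.7] 0.32
top bottle [657.2  -2.5   1. ] 0.84
top bottle [564.6  37.2  -5.3] 0.68
top bottle [570.5 -53.4  -1.3] 0.63
top jar [625.6 286.8   0.2] 0.61
top dropper [ 598.4 -298.3   -4.5] 0.71
top flask [ 634.8 -140.4    1.2] 0.71
top rack [440.2  -0.9  -1.7] 0.84
side [ 269.1 -613.5  712. ] [ 0.3  0.7 -0.7] 485.71068411509793 [-2.3  0.5 -0.2]
side long_tray [459.4 199.9   0.5] 0.87
side long_tray [630.6 160.9  60.7] 0.33
side short_tray [ 484.  -198.3    3.4] 0.85
side short_tray [439.9   0.7   3.4] 0.33
side cup_top [632.5 162.2  60.3] 0.75
side bottle [659.   -2.6   1.3] 0.73
side bottle [560.1  38.4   0.4] 0.69
side bottle [565.7 -55.6   4.5] 0.66
side jar [626.9 285.7   3.7] 0.75
side jar [ 638.7 -142.    -0.2] 0.56
side jar [443.3  -0.4   0.4] 0.37
side dropper [ 596.4 -289.9    4.2] 0.85
side flask [ 640.2 -142.2   -1.8] 0.62
side flask [438.3  -3.5   4.2] 0.21
side rack [442.9  -2.9  -0.2] 0.69
side rack [636.8 164.5  30.9] 0.64
side rack [625.7 286.5   3.6] 0.59
0.9 [234.  579.5 218.7] [-0.6 -3.1  0. ] 87.68839050963169
```

View pics/top0.png

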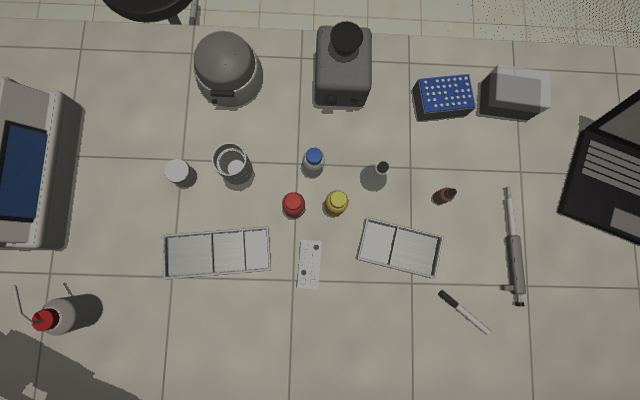

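View pics/side0.png

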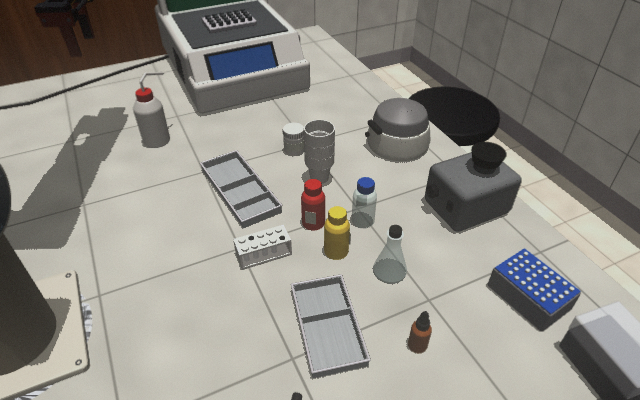

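Both pictures agree with the network's pinpoints: long tray at top px (216,252), short tray (399,248), stack (231,163), jar (177,171), blue bottle (314,160), with red (293,204) and yellow (337,202) as the look-alikes. The dropper is at (445,195), flask (377,175) and rack (309,264). Next I'll refine the poses by fitting silhouettes.

```bash
cat > fit.py <<'E'
from h import *
from scipy.optimize import minimize
a=np.linspace(0,2*np.pi,40,endpoint=False)
def cyl(prof): return np.vstack([np.c_[r*np.cos(a),r*np.sin(a),0*a+z] for r,z in prof])
def box(x,y,h): return np.array([[i*x/2,j*y/2,z] for i in(1,-1) for j in(1,-1) for z in(0,h)])
M=dict(long_tray=box(90,224,20),short_tray=box(90,171,20),bottle=cyl([(24,0),(24,72),(16.5,86),(16.5,105)]),
 jar=cyl([(25,0),(25.5,49),(25.5,65)]),dropper=cyl([(16,0),(16,50),(10.5,69),(5,92)]))
def render(n,P):
    m=np.zeros((400,640),np.uint8); s=proj(n,P)
    cv2.fillConvexPoly(m,cv2.convexHull(np.round(s*16).astype(np.int32)),1,shift=4); return m>0
def fit(t,g,cams=('top','side'),P=None,yaw=False):
    P=M[t] if P is None else P; ms=[]
    for n in cams:
        get_image(n); best=None
        for r in outline_of(t,n):
            v,u=np.nonzero(r['mask'])
            if not len(u): continue
            c=proj(n,[[g[0],g[1],P[:,2].mean()]])[0]
            d=np.hypot(u.mean()-c[0],v.mean()-c[1])
            if d<15 and (best is None or d<best[0]): best=(d,r['mask'])
        if best: ms.append((n,best[1]))
    def pose(p): return P@R.from_euler('z',p[2]/100 if yaw else 0).as_matrix().T+[p[0],p[1],0]
    def f(p,ms=ms): return -sum((render(n,pose(p))&m).sum()/(render(n,pose(p))|m).sum() for n,m in ms)
    out=[]
    for sub in [ms]+([[x] for x in ms]):
        if not sub: continue
        x0=np.r_[g[:2],0] if yaw else np.array(g[:2],float)
        s=np.vstack([x0]+[x0+d for d in np.diag([8,8,10.][:len(x0)])])
        best=min((minimize(f,x0,args=(sub,),method='Nelder-Mead',options=dict(initial_simplex=x0+k*(s-x0))) for k in(1,-1)),key=lambda q:q.fun)
        out.append(([n for n,_ in sub],best.x.round(1),round(-best.fun/len(sub),3)))
    return out
E
python3 - <<'E'
from fit import *
for t,g,y in [('long_tray',(457,199),1),('short_tray',(482,-200),1),('bottle',(658,-2.5),0),('jar',(626,286),0),('dropper',(597,-293),0)]:
    print(t,fit(t,g,yaw=y))
stack=cyl([(20.5,0),(33,48),(33,138)]); top=cyl([(33,108),(33,138)])
for nm,P in(('stack',stack),('top',top)):
    for t in('cup_top','cup_mid','cup_low'): print(nm,t,fit(t,(634,163),P=P))
o=get_obs(); Rm=R.from_rotvec(o['orientation']).as_matrix();print(np.array(Rm).round(3),tip_extent)
E
```

```text
long_tray [(['top', 'side'], array([458.6, 201.1,  11.2]), np.float64(0.959)), (['top'], array([457.6, 200.9,  11.6]), np.float64(0.968)), (['side'], array([459.7, 203.9,  12.3]), np.float64(0.973))]
short_tray [(['top', 'side'], array([ 480.3, -199.4,  -21.3]), np.float64(0.956)), (['top'], array([ 479.2, -200.3,  -21.5]), np.float64(0.981)), (['side'], array([ 482.3, -197.6,  -20.7]), np.float64(0.963))]
bottle [(['top', 'side'], array([658. ,  -0.8]), np.float64(0.886)), (['top'], array([657. ,  -0.8]), np.float64(0.862)), (['side'], array([659.8,   2.9]), np.float64(0.919))]
jar [(['top', 'side'], array([624.6, 285.6]), np.float64(0.905)), (['top'], array([625.5, 285.6]), np.float64(0.895)), (['side'], array([626. , 289.5]), np.float64(0.929))]
dropper [(['top', 'side'], array([ 597.2, -294.5]), np.float64(0.856)), (['top'], array([ 594.5, -294.5]), np.float64(0.816)), (['side'], array([ 599.6, -292.6]), np.float64(0.908))]
stack cup_top [(['top'], array([635.5, 161.8]), np.float64(0.802)), (['top'], array([635.5, 161.8]), np.float64(0.802))]
stack cup_mid [(['top', 'side'], array([633.8, 162. ]), np.float64(0.13)), (['top'], array([620.4, 154.8]), np.float64(0.076)), (['side'], array([645.6, 187.8]), np.float64(0.191))]
stack cup_low [(['top', 'side'], array([632.2, 160.3]), np.float64(0.167)), (['top'], array([631.9, 159.4]), np.float64(0.071)), (['side'], array([637.6, 165.7]), np.float64(0.266))]
top cup_top [(['top', 'side'], array([634.6, 161.9]), np.float64(0.92)), (['top'], array([633.7, 161.6]), np.float64(0.947)), (['side'], array([637.9, 166.2]), np.float64(0.92))]
top cup_mid []
top cup_low []
[[-0.927  0.374  0.   ]
 [ 0.374  0.927  0.   ]
 [-0.     0.    -1.   ]] 17.0
```

```bash
python3 -m jog '-0.5 -0.5 0 0 0 1 -1;-0.5 -0.5 0 0 0 1 -1;-0.5 -0.5 0 0 0 1 -1;-0.5 -0.5 0 0 0 1 -1'; python3 -m jog '0 0 0 0 0 1 -1;0 0 0 0 0 1 -1;0 0 0 0 0 1 -1;0 0 0 0 0 1 -1';python3 -m jog '0 0 0 0 0 0.268 -1;0 0 0 0 0 0.268 -1;0 0 0 0 0 0.268 -1'
cat > d.py <<'E'
# print deltas in jog units to TCP target x y z
import sys; from h import *
o=get_obs(); Rm=R.from_rotvec(o['orientation']).as_matrix()
d=np.array([float(v) for v in sys.argv[1:4]])-o['ee_pos']; print(o['t'],np.round(Rm.T@d/200,4),'z dir err',np.round(Rm[:,1],3))
E
python3 d.py 635.5 163.5 200
```

```text
t: 3.5
ee_pos: [290.2, 445.2, 218.5]
orientation: [1.388, 2.818, -0.004]
ft_force: [0.1, 0.4, 0.7]
width: 88.3
grasp_force: 0.0
t: 3.9
ee_pos: [289.4, 449.3, 218.8]
orientation: [-2.067, -2.366, -0.0]
ft_force: [-0.4, -0.0, 0.3]
width: 87.5
grasp_force: 0.0
t: 4.2
ee_pos: [289.3, 449.4, 218.7]
orientation: [2.218, 2.225, 0.0]
ft_force: [0.3, 0.0, 0.2]
width: 87.7
grasp_force: 0.0
4.2 [-1.4348  1.7266  0.0938] z dir err [1.    0.003 0.   ]
```

```bash
python3 -m jog '-0.72 0.86 0 0 0 0 -1;-0.72 0.86 0 0 0 0 -1;-0.72 0.86 0 0 0 0 -1;-0.72 0.86 0 0 0 0 -1;-0.72 0.86 0 0 0 0 -1;-0.72 0.86 0 0 0 0 -1' >/dev/null; python3 -m jog '-0.715 0.866 0 0 0 0 -1;-0.715 0.866 0 0 0 0 -1;-0.715 0.866 0 0 0 0 -1;-0.715 0.866 0 0 0 0 -1;-0.715 0.866 0 0 0 0 -1;-0.715 0.866 0 0 0 0 -1;-0.715 0.866 0 0 0 0 -1;-0.715 0.866 0 0 0 0 -1'; python3 d.py 635.5 163.5 130; python3 -c "
from h import *; save('side','a1.png')"
```

```text
t: 5.6
ee_pos: [633.0, 163.6, 218.5]
orientation: [-2.219, -2.223, 0.001]
ft_force: [0.3, -0.1, -0.0]
width: 87.8
grasp_force: 0.0
5.6 [-0.0006  0.0132  0.4425] z dir err [ 1.     0.002 -0.001]
```

View pics/a1.png

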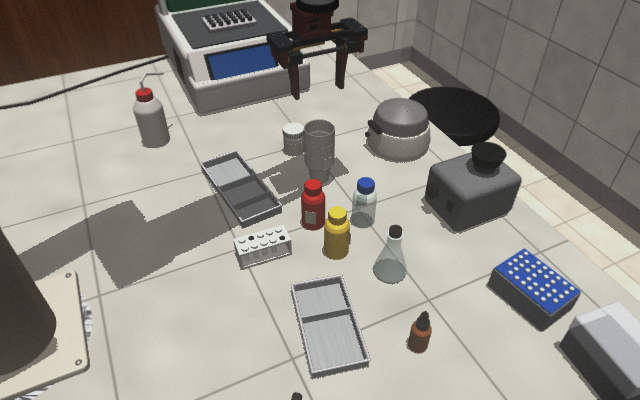

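The side view shows the gripper over the stack: the tips at (296,95) and (342,88) straddle it along x. Going down and gripping.

```bash
python3 -m jog '0 0.008 0.15 0 0 0 -1;0 0.008 0.3 0 0 0 -1;0 0.008 0.4 0 0 0 -1;0 0.008 0.44 0 0 0 -1;0 0.008 0.44 0 0 0 -1;0 0.008 0.44 0 0 0 -1'; python3 -m jog '0 0 0 0 0 0 1;0 0 0 0 0 0 1;0 0 0 0 0 0 1;0 0 0 0 0 0 1;0 0 0 0 0 0 1;0 0 0 0 0 0 1;0 0 0 0 0 0 1;0 0 0 0 0 0 1'
```

```text
t: 6.25
ee_pos: [636.3, 162.9, 131.8]
orientation: [2.221, 2.221, 0.002]
ft_force: [0.4, -0.7, 0.5]
width: 87.5
grasp_force: 0.0
t: 7.05
ee_pos: [636.2, 162.2, 131.3]
orientation: [2.222, 2.221, 0.001]
ft_force: [-0.9, 0.2, 5.7]
width: 63.5
grasp_force: 30.0
```

```bash
python3 -m jog '0 0 -0.05 0 0 0 1;0 0 -0.12 0 0 0 1;0 0 -0.2 0 0 0 1;0 0 -0.3 0 0 0 1;0 0 -0.4 0 0 0 1;0 0 -0.4 0 0 0 1'; python3 -c "
from h import *; im=save('side','a2.png'); cv2.imwrite('pics/a2c.png',cv2.resize(im[20:260,190:430,::-1],None,fx=2.4,fy=2.4))"; python3 d.py 451.3 262.6 140
```

```text
t: 7.65
ee_pos: [638.0, 162.7, 215.0]
orientation: [2.219, 2.218, 0.009]
ft_force: [-0.0, 0.4, 0.7]
width: 63.6
grasp_force: 30.0
7.7 [ 0.5    -0.9307  0.362 ] z dir err [ 1.    -0.001  0.004]
```

View pics/a2c.png

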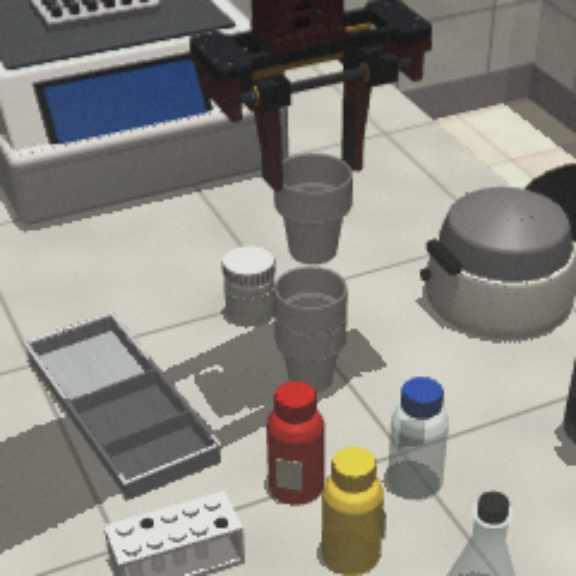

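The crop shows one cup in the jaws, at about (313,205). The two-cup stack is undisturbed at (311,330).

```bash
python3 -m jog '0.08 -0.15 0 0 0 0 1;0.19 -0.35 0 0 0 0 1;0.31 -0.58 0.05 0 0 0 1;0.42 -0.8 0.15 0 0 0 1;0.48 -0.9 0.25 0 0 0 1;0.5 -0.93 0.35 0 0 0 1;0.5 -0.93 0.36 0 0 0 1;0.5 -0.93 0.36 0 0 0 1'; python3 d.py 451.3 262.6 75
```

```text
t: 8.5
ee_pos: [449.8, 262.1, 138.2]
orientation: [-2.221, -2.221, 0.002]
ft_force: [0.8, -0.2, -0.9]
width: 63.3
grasp_force: 30.0
8.5 [0.0029 0.0078 0.3161] z dir err [ 1.    -0.    -0.001]
```

```bash
python3 -m jog '0 0.007 0.12 0 0 0 1;0 0.007 0.22 0 0 0 1;0 0.007 0.28 0 0 0 1;0 0.007 0.3 0 0 0 1;0 0.007 0.305 0 0 0 1;0 0.007 0.31 0 0 0 1;0 0.007 0.315 0 0 0 1;0 0.007 0.318 0 0 0 1'
```

```text
t: 9.3
ee_pos: [451.7, 262.5, 75.6]
orientation: [2.222, 2.221, 0.002]
ft_force: [0.5, -0.4, -0.0]
width: 63.5
grasp_force: 30.0
```

```bash
python3 -m jog '0 0 0.003 0 0 0 1;0 0 0.005 0 0 0 1;0 0 0.007 0 0 0 1;0 0 0.007 0 0 0 1'
```

```text
t: 9.7
ee_pos: [451.5, 262.5, 74.3]
orientation: [-2.222, -2.221, -0.001]
ft_force: [-1.4, -0.5, 6.6]
width: 63.4
grasp_force: 30.0
```

Contact (6.6 N) at TCP z 74.3, as expected. Releasing and lifting.

```bash
python3 -m jog '0 0 0 0 0 0 0.4;0 0 0 0 0 0 0;0 0 0 0 0 0 -1;0 0 0 0 0 0 -1;0 0 0 0 0 0 -1;0 0 0 0 0 0 -1;0 0 0 0 0 0 -1'; python3 -m jog '0 0 -0.05 0 0 0 -1;0 0 -0.15 0 0 0 -1;0 0 -0.4 0 0 0 -1;0 0 -0.65 0 0 0 -1;0 0 -0.7 0 0 0 -1'; python3 d.py 658 0.5 200
```

```text
t: 10.4
ee_pos: [451.3, 262.2, 73.6]
orientation: [-2.222, -2.221, 0.0]
ft_force: [-0.5, 0.3, 0.7]
width: 88.0
grasp_force: 0.0
t: 10.9
ee_pos: [454.2, 263.8, 219.9]
orientation: [2.22, 2.219, 0.015]
ft_force: [-0.7, -0.3, 0.7]
width: 88.0
grasp_force: 0.0
10.9 [-1.3165  1.019   0.1017] z dir err [ 1.    -0.001  0.008]
```

```bash
python3 -m jog '-0.65 0.52 0 0 0 0 -1;-0.65 0.52 0 0 0 0 -1;-0.65 0.52 0 0 0 0 -1;-0.65 0.52 0 0 0 0 -1;-0.65 0.52 0 0 0 0 -1' >/dev/null; python3 -m jog '-0.66 0.513 0 0 0 0 -1;-0.66 0.513 0 0 0 0 -1;-0.66 0.513 0 0 0 0 -1;-0.66 0.513 0.1 0 0 0 -1;-0.66 0.513 0.25 0 0 0 -1;-0.66 0.513 0.25 0 0 0 -1'; python3 d.py 658 0.5 54;python3 -c "
from h import *; save('top','b1.png'); im=save('side','b1s.png'); cv2.imwrite('pics/b1c.png',cv2.resize(im[20:300,190:430,::-1],None,fx=2,fy=2))"
```

```text
t: 12.0
ee_pos: [654.4, 1.1, 159.5]
orientation: [-2.218, -2.216, 0.009]
ft_force: [-1.0, 0.2, 0.1]
width: 88.1
grasp_force: 0.0
12.0 [-0.0033  0.0225  0.5272] z dir err [ 1.    -0.001 -0.008]
```

View pics/b1c.png

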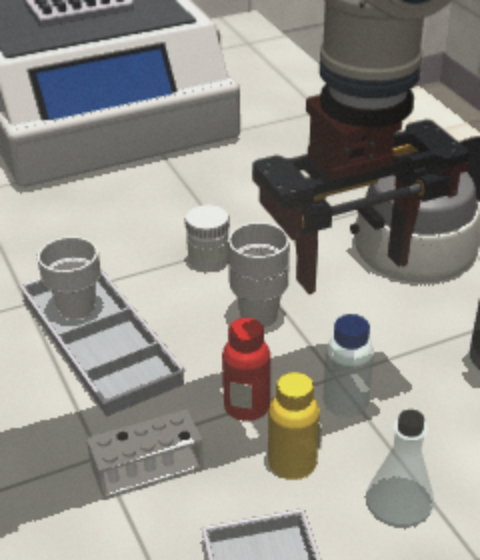

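The cup stands upright in the widest compartment, at crop (70,280). The gripper is above the blue bottle at (350,360).

```bash
python3 -m jog '0 0.01 0.05 0 0 0 -1;0 0.008 0.2 0 0 0 -1;0 0.008 0.35 0 0 0 -1;0 0.008 0.47 0 0 0 -1;0 0.008 0.52 0 0 0 -1;0 0.008 0.525 0 0 0 -1;0 0.008 0.525 0 0 0 -1'; python3 -m jog '0 0 0 0 0 0 1;0 0 0 0 0 0 1;0 0 0 0 0 0 1;0 0 0 0 0 0 1;0 0 0 0 0 0 1;0 0 0 0 0 0 1;0 0 0 0 0 0 1;0 0 0 0 0 0 1'
```

```text
t: 12.8
ee_pos: [660.3, 0.5, 59.8]
orientation: [2.221, 2.22, 0.002]
ft_force: [0.8, 1.4, 0.7]
width: 87.9
grasp_force: 0.0
t: 13.6
ee_pos: [659.4, 0.2, 58.8]
orientation: [-2.222, -2.221, 0.0]
ft_force: [-1.1, -0.4, 1.7]
width: 46.8
grasp_force: 30.0
```

```bash
python3 -m jog '0 0 -0.05 0 0 0 1;0 0 -0.15 0 0 0 1;0 0 -0.3 0 0 0 1;0 0 -0.45 0 0 0 1;0 0 -0.6 0 0 0 1;0 0 -0.65 0 0 0 1;0 0 -0.65 0 0 0 1';  python3 -m jog '0.08 -0.08 0 0 0 0 1;0.2 -0.22 0 0 0 0 1;0.37 -0.4 0 0 0 0 1;0.53 -0.58 0 0 0 0 1;0.69 -0.76 0 0 0 0 1;0.82 -0.9 0 0 0 0 1;0.9 -0.985 0 0 0 0 1;0.91 -0.99 0 0 0 0 1'; python3 d.py 460.9 182.1 62
```

```text
t: 14.3
ee_pos: [660.4, 0.2, 190.5]
orientation: [2.22, 2.219, 0.004]
ft_force: [0.8, 0.4, -1.7]
width: 46.8
grasp_force: 30.0
t: 15.1
ee_pos: [458.3, 183.2, 187.0]
orientation: [-2.218, -2.223, 0.005]
ft_force: [0.5, -0.5, -1.8]
width: 46.3
grasp_force: 30.0
15.1 [-0.0047  0.0152  0.6252] z dir err [ 1.     0.002 -0.004]
```

```bash
python3 -m jog '0 0.002 0.1 0 0 0 1;0 0.002 0.28 0 0 0 1;0 0.002 0.45 0 0 0 1;0 0.002 0.55 0 0 0 1;0 0.002 0.59 0 0 0 1;0 0.002 0.605 0 0 0 1;0 0.002 0.615 0 0 0 1;0 0.002 0.62 0 0 0 1'; python3 -m jog '0 0 0 0 0 0 1;0 0 0.003 0 0 0 1;0 0 0.006 0 0 0 1;0 0 0.006 0 0 0 1'
```

```text
t: 15.9
ee_pos: [462.7, 182.4, 65.3]
orientation: [2.222, 2.22, 0.002]
ft_force: [1.0, -0.4, -1.3]
width: 46.2
grasp_force: 30.0
t: 16.3
ee_pos: [462.0, 182.3, 63.7]
orientation: [2.222, 2.221, 0.001]
ft_force: [0.2, 0.1, -1.9]
width: 46.7
grasp_force: 30.0
```

```bash
python3 -m jog '0 0 0.003 0 0 0 1;0 0 0.006 0 0 0 1;0 0 0.008 0 0 0 1;0 0 0.01 0 0 0 1;0 0 0.01 0 0 0 1'
```

```text
t: 16.8
ee_pos: [461.9, 182.3, 61.7]
orientation: [-2.222, -2.221, -0.0]
ft_force: [-1.6, 1.1, 3.8]
width: 46.4
grasp_force: 30.0
```

```bash
python3 -m jog '0 0 0 0 0 0 0.4;0 0 0 0 0 0 0;0 0 0 0 0 0 -1;0 0 0 0 0 0 -1;0 0 0 0 0 0 -1;0 0 0 0 0 0 -1;0 0 0 0 0 0 -1'; python3 -m jog '0 0 -0.05 0 0 0 -1;0 0 -0.15 0 0 0 -1;0 0 -0.4 0 0 0 -1;0 0 -0.65 0 0 0 -1;0 0 -0.75 0 0 0 -1' >/dev/null; python3 -m jog '-0.8 0.225 0 0 0 0 -1;-0.8 0.225 0 0 0 0 -1;-0.8 0.225 0 0 0 0 -1;-0.8 0.225 0 0 0 0 -1' >/dev/null;python3 -m jog '-0.8 0.225 0 0 0 0 -1;-0.8 0.225 0 0 0 0 -1;-0.8 0.225 0 0 0 0 -1;-0.8 0.225 0 0 0 0 -1' >/dev/null;python3 -m jog '-0.78 0.225 0 0 0 0 -1;-0.78 0.225 0 0 0 0 -1;-0.78 0.225 0 0 0 0 -1;-0.78 0.225 0.2 0 0 0 -1;-0.78 0.225 0.3 0 0 0 -1;-0.78 0.225 0.3 0 0 0 -1'; python3 d.py 597 -293.5 44;python3 -c "
from h import *; save('top','c1.png'); im=save('side','c1s.png')"
```

```text
t: 17.5
ee_pos: [462.0, 182.3, 61.4]
orientation: [2.222, 2.221, -0.0]
ft_force: [0.0, -0.6, -0.7]
width: 83.2
grasp_force: 0.0
t: 19.4
ee_pos: [594.4, -292.7, 148.4]
orientation: [-2.218, -2.216, 0.003]
ft_force: [-0.3, 0.7, 0.4]
width: 88.0
grasp_force: 0.0
19.4 [-0.0056  0.0159  0.5217] z dir err [ 1.    -0.001 -0.006]
```

View pics/c1s.png

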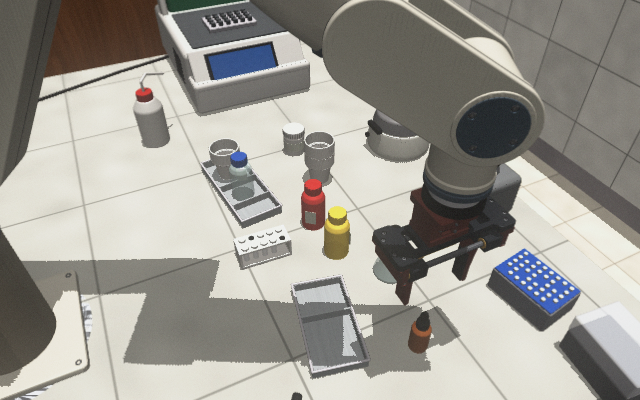

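The bottle now stands in the middle compartment, at (239,175). The gripper is above the dropper at (421,332).

```bash
python3 -m jog '0 0 0.05 0 0 0 -1;0 0 0.2 0 0 0 -1;0 0 0.35 0 0 0 -1;0 0 0.47 0 0 0 -1;0 0 0.52 0 0 0 -1;0 0 0.5375 0 0 0 -1;0 0 0.5375 0 0 0 -1'; python3 -m jog '0 0 0 0 0 0 1;0 0 0 0 0 0 1;0 0 0 0 0 0 1;0 0 0 0 0 0 1;0 0 0 0 0 0 1;0 0 0 0 0 0 1;0 0 0 0 0 0 1;0 0 0 0 0 0 1';python3 -m jog '0 0 0 0 0 0 1;0 0 0 0 0 0 1;0 0 0 0 0 0 1'
```

```text
t: 20.2
ee_pos: [597.4, -293.8, 44.8]
orientation: [2.221, 2.221, 0.001]
ft_force: [0.5, 0.4, 0.6]
width: 87.6
grasp_force: 0.0
t: 21.0
ee_pos: [596.7, -293.8, 43.9]
orientation: [2.222, 2.221, 0.0]
ft_force: [-0.8, -0.2, -0.3]
width: 29.4
grasp_force: 30.0
t: 21.3
ee_pos: [596.7, -293.8, 44.0]
orientation: [2.222, 2.221, 0.0]
ft_force: [0.3, -0.4, -0.3]
width: 29.0
grasp_force: 30.0
```

```bash
python3 -m jog '0 0 -0.05 0 0 0 1;0 0 -0.15 0 0 0 1;0 0 -0.3 0 0 0 1;0 0 -0.45 0 0 0 1;0 0 -0.6 0 0 0 1;0 0 -0.7 0 0 0 1;0 0 -0.75 0 0 0 1;0 0 -0.75 0 0 0 1';  python3 -m jog '0.1 -0.03 0 0 0 0 1;0.25 -0.08 0 0 0 0 1;0.45 -0.14 0 0 0 0 1;0.684 -0.2135 0 0 0 0 1'>/dev/null; python3 -m jog '0.2 -0.0625 0 0 0 0 1;0.4 -0.125 0 0 0 0 1;0.6 -0.187 0 0 0 0 1;0.684 -0.2135 0 0 0 0 1'>/dev/null;python3 -m jog '0.2 -0.0625 0 0 0 0 1;0.4 -0.125 0 0 0 0 1;0.55 -0.17 0 0 0 0 1;0.65 -0.2 0 0 0 0 1;0.684 -0.2135 0 0 0 0 1;0.684 -0.2135 0 0 0 0 1;0.684 -0.2135 0 0 0 0 1'; python3 d.py 468.6 116.6 48
```

```text
t: 22.1
ee_pos: [597.4, -294.2, 195.8]
orientation: [2.22, 2.219, 0.001]
ft_force: [0.0, -0.8, 0.1]
width: 29.0
grasp_force: 30.0
t: 23.6
ee_pos: [468.7, 116.0, 193.5]
orientation: [-2.222, -2.221, 0.001]
ft_force: [0.1, -0.1, -0.8]
width: 29.2
grasp_force: 30.0
23.6 [ 3.400e-03 -1.000e-04  7.275e-01] z dir err [ 1.    -0.001 -0.001]
```

```bash
python3 -m jog '0 0 0.1 0 0 0 1;0 0 0.28 0 0 0 1;0 0 0.45 0 0 0 1;0 0 0.58 0 0 0 1;0 0 0.66 0 0 0 1;0 0 0.69 0 0 0 1;0 0 0.71 0 0 0 1;0 0 0.715 0 0 0 1'; python3 -m jog '0 0 0 0 0 0 1;0 0 0.003 0 0 0 1;0 0 0.006 0 0 0 1;0 0 0.009 0 0 0 1;0 0 0.012 0 0 0 1;0 0 0.012 0 0 0 1'
```

```text
t: 24.4
ee_pos: [469.3, 116.2, 51.2]
orientation: [2.223, 2.22, 0.001]
ft_force: [-0.8, -0.3, -1.0]
width: 29.1
grasp_force: 30.0
t: 25.0
ee_pos: [468.8, 116.7, 48.6]
orientation: [-2.222, -2.221, 0.0]
ft_force: [0.1, -0.3, -1.2]
width: 29.1
grasp_force: 30.0
```

```bash
python3 -m jog '0 0 0.003 0 0 0 1;0 0 0.006 0 0 0 1;0 0 0.0085 0 0 0 1;0 0 0.0085 0 0 0 1'
```

```text
t: 25.4
ee_pos: [468.8, 116.7, 46.9]
orientation: [-2.222, -2.221, 0.0]
ft_force: [-0.5, 0.3, 0.3]
width: 29.0
grasp_force: 30.0
```

```bash
python3 -m jog '0 0 0.003 0 0 0 1;0 0 0.004 0 0 0 1'; python3 -m jog '0 0 0 0 0 0 0.4;0 0 0 0 0 0 0;0 0 0 0 0 0 -1;0 0 0 0 0 0 -1;0 0 0 0 0 0 -1;0 0 0 0 0 0 -1;0 0 0 0 0 0 -1'; python3 -m jog '0 0 -0.05 0 0 0 -1;0 0 -0.15 0 0 0 -1;0 0 -0.4 0 0 0 -1;0 0 -0.65 0 0 0 -1;0 0 -0.8 0 0 0 -1;0 0 -0.8 0 0 0 -1' ; python3 -m jog '0.234 0.8325 0 0 0 0 -1;0.234 0.8325 0 0 0 0 -1;0.234 0.8325 0 0 0 0 -1;0.234 0.8325 0 0 0 0 -1;0.234 0.8325 0 0 0 0 -1;0.234 0.8325 0 0 0 0 -1'; python3 d.py 635.5 163 100;python3 -c "
from h import *; im=save('side','e1.png'); cv2.imwrite('pics/e1c.png',cv2.resize(im[20:300,190:430,::-1],None,fx=2,fy=2))"
```

```text
t: 25.6
ee_pos: [468.9, 116.7, 46.7]
orientation: [2.222, 2.221, 0.0]
ft_force: [-2.6, -0.5, 12.4]
width: 29.2
grasp_force: 30.0
t: 26.3
ee_pos: [468.8, 116.6, 46.0]
orientation: [-2.222, -2.221, 0.0]
ft_force: [-0.3, 0.5, 0.4]
width: 73.9
grasp_force: 0.0
t: 26.9
ee_pos: [471.6, 117.3, 211.2]
orientation: [2.218, 2.217, 0.012]
ft_force: [-0.1, 0.8, -0.3]
width: 87.5
grasp_force: 0.0
t: 27.5
ee_pos: [634.0, 163.1, 204.7]
orientation: [-2.221, -2.22, 0.004]
ft_force: [0.0, 0.3, -0.2]
width: 88.2
grasp_force: 0.0
27.5 [1.000e-04 9.200e-03 5.233e-01] z dir err [ 1.    -0.    -0.003]
```

View pics/e1c.png

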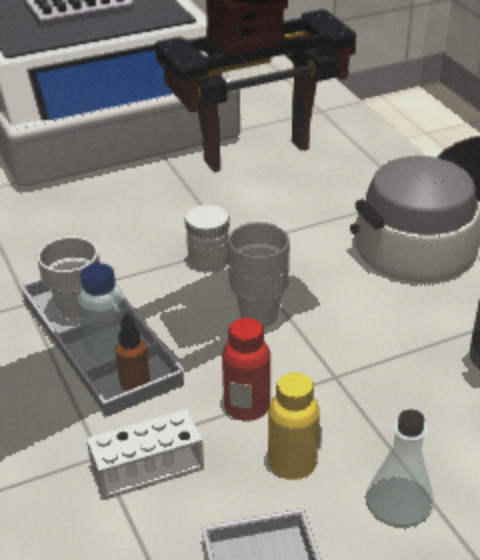

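All three stand upright in the long tray: cup (70,280), bottle (97,310), dropper (131,355). Next is the middle cup, at (259,260).

```bash
python3 -m jog '0 0.002 0.1 0 0 0 -1;0 0.002 0.25 0 0 0 -1;0 0.002 0.4 0 0 0 -1;0 0.002 0.49 0 0 0 -1;0 0.002 0.52 0 0 0 -1;0 0.002 0.525 0 0 0 -1;0 0.002 0.525 0 0 0 -1'; python3 -m jog '0 0 0 0 0 0 1;0 0 0 0 0 0 1;0 0 0 0 0 0 1;0 0 0 0 0 0 1;0 0 0 0 0 0 1;0 0 0 0 0 0 1;0 0 0 0 0 0 1;0 0 0 0 0 0 1'
```

```text
t: 28.25
ee_pos: [635.9, 163.4, 102.2]
orientation: [2.222, 2.22, 0.002]
ft_force: [0.4, 0.3, -0.5]
width: 87.7
grasp_force: 0.0
t: 29.05
ee_pos: [636.0, 163.5, 101.6]
orientation: [2.222, 2.221, 0.001]
ft_force: [-1.4, -0.3, 6.2]
width: 63.5
grasp_force: 30.0
```

```bash
python3 -m jog '0 0 -0.05 0 0 0 1;0 0 -0.12 0 0 0 1;0 0 -0.2 0 0 0 1;0 0 -0.3 0 0 0 1;0 0 -0.42 0 0 0 1;0 0 -0.54 0 0 0 1;0 0 -0.6 0 0 0 1;0 0 -0.6 0 0 0 1'; python3 -c "
from h import *; im=save('side','f1.png'); cv2.imwrite('pics/f1c.png',cv2.resize(im[0:240,190:430,::-1],None,fx=2,fy=2))"
```

```text
t: 29.85
ee_pos: [637.0, 163.7, 224.0]
orientation: [2.22, 2.219, 0.006]
ft_force: [-0.4, 0.4, 1.0]
width: 63.4
grasp_force: 30.0
```

View pics/f1c.png

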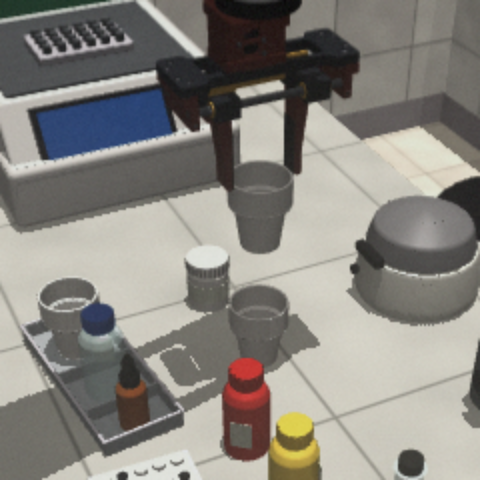

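The jaws hold the middle cup at (262,205). The last cup still stands at (259,325). Carrying on to the short tray.

```bash
python3 -m jog '-0.1 -0.04 0 0 0 0 1;-0.25 -0.1 0 0 0 0 1;-0.45 -0.18 0 0 0 0 1;-0.65 -0.26 0 0 0 0 1;-0.85 -0.34 0 0 0 0 1;-0.99 -0.407 0 0 0 0 1'>/dev/null; python3 -m jog '-0.2 -0.08 0 0 0 0 1;-0.4 -0.16 0 0 0 0 1;-0.6 -0.25 0 0 0 0 1;-0.8 -0.33 0.05 0 0 0 1;-0.93 -0.38 0.15 0 0 0 1;-0.99 -0.407 0.25 0 0 0 1;-0.99 -0.407 0.35 0 0 0 1;-0.99 -0.407 0.35 0 0 0 1'; python3 d.py 473.2 -233 75
```

```text
t: 31.3
ee_pos: [469.0, -232.2, 147.7]
orientation: [-2.219, -2.214, 0.004]
ft_force: [-0.1, 0.3, -0.4]
width: 63.7
grasp_force: 30.0
31.3 [-0.0053  0.0237  0.3633] z dir err [ 1.    -0.002 -0.007]
```

```bash
python3 -m jog '0 0 0.1 0 0 0 1;0 0 0.2 0 0 0 1;0 0 0.28 0 0 0 1;0 0 0.33 0 0 0 1;0 0 0.36 0 0 0 1;0 0 0.37 0 0 0 1;0 0 0.375 0 0 0 1;0 0 0.375 0 0 0 1'; python3 -m jog '0 0 0.003 0 0 0 1;0 0 0.006 0 0 0 1;0 0 0.009 0 0 0 1;0 0 0.009 0 0 0 1'
```

```text
t: 32.1
ee_pos: [473.1, -232.7, 76.6]
orientation: [2.221, 2.22, 0.0]
ft_force: [0.9, -0.1, -0.4]
width: 63.7
grasp_force: 30.0
t: 32.5
ee_pos: [472.9, -232.7, 74.6]
orientation: [2.222, 2.221, 0.0]
ft_force: [-1.1, 0.7, 4.0]
width: 63.7
grasp_force: 30.0
```

```bash
python3 -m jog '0 0 0 0 0 0 0.4;0 0 0 0 0 0 0;0 0 0 0 0 0 -1;0 0 0 0 0 0 -1;0 0 0 0 0 0 -1;0 0 0 0 0 0 -1;0 0 0 0 0 0 -1'; python3 -m jog '0 0 -0.05 0 0 0 -1;0 0 -0.15 0 0 0 -1;0 0 -0.4 0 0 0 -1;0 0 -0.65 0 0 0 -1;0 0 -0.75 0 0 0 -1'; python3 -m jog '0.866 0.254 0 0 0 0 -1;0.866 0.254 0 0 0 0 -1;0.866 0.254 0 0 0 0 -1;0.866 0.254 0 0 0 0 -1'>/dev/null;python3 -m jog '0.866 0.254 0 0 0 0 -1;0.866 0.254 0 0 0 0 -1;0.866 0.254 0 0 0 0 -1;0.866 0.254 0 0 0 0 -1' >/dev/null;python3 -m jog '0.866 0.254 0 0 0 0 -1;0.866 0.254 0 0 0 0 -1;0.866 0.254 0 0 0 0 -1;0.866 0.254 0 0 0 0 -1;0.866 0.254 0.3 0 0 0 -1;0.866 0.254 0.4 0 0 0 -1;0.866 0.254 0.4 0 0 0 -1'; python3 d.py 625.5 287 50;python3 -c "
from h import *; im=save('side','g1.png')"
```

```text
t: 33.2
ee_pos: [472.7, -232.5, 74.2]
orientation: [-2.222, -2.221, 0.0]
ft_force: [1.1, 0.3, -1.3]
width: 87.4
grasp_force: 0.0
t: 33.7
ee_pos: [474.6, -233.5, 229.7]
orientation: [2.217, 2.216, 0.003]
ft_force: [1.3, -0.3, 0.1]
width: 88.0
grasp_force: 0.0
t: 35.2
ee_pos: [622.1, 286.0, 140.0]
orientation: [-2.219, -2.219, 0.013]
ft_force: [0.7, -0.7, -0.3]
width: 87.8
grasp_force: 0.0
35.2 [0.0063 0.0203 0.4496] z dir err [ 1.     0.    -0.008]
```

View pics/g1.png

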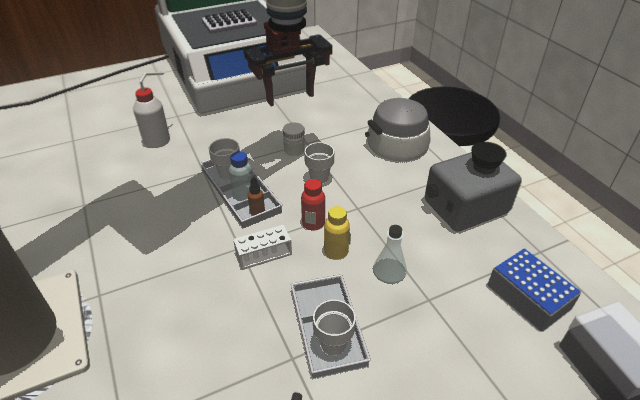

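The second cup is upright in the short tray's wider compartment, at (334,325). The gripper is over the jar at (293,138).

```bash
python3 -m jog '0 0 0.05 0 0 0 -1;0 0 0.2 0 0 0 -1;0 0 0.33 0 0 0 -1;0 0 0.43 0 0 0 -1;0 0 0.46 0 0 0 -1;0 0 0.472 0 0 0 -1;0 0 0.472 0 0 0 -1'; python3 -m jog '0 0 0 0 0 0 1;0 0 0 0 0 0 1;0 0 0 0 0 0 1;0 0 0 0 0 0 1;0 0 0 0 0 0 1;0 0 0 0 0 0 1;0 0 0 0 0 0 1;0 0 0 0 0 0 1';python3 -m jog '0 0 -0.05 0 0 0 1;0 0 -0.15 0 0 0 1;0 0 -0.3 0 0 0 1;0 0 -0.45 0 0 0 1;0 0 -0.6 0 0 0 1;0 0 -0.75 0 0 0 1;0 0 -0.75 0 0 0 1'; python3 d.py 490.9 -150.9 54
```

```text
t: 35.95
ee_pos: [626.4, 287.3, 51.4]
orientation: [2.222, 2.22, 0.003]
ft_force: [0.7, 0.7, 0.5]
width: 88.0
grasp_force: 0.0
t: 36.75
ee_pos: [625.5, 287.0, 50.0]
orientation: [2.222, 2.221, 0.0]
ft_force: [0.5, -0.8, 2.0]
width: 50.5
grasp_force: 30.0
t: 37.45
ee_pos: [627.8, 288.1, 205.2]
orientation: [2.22, 2.219, 0.012]
ft_force: [0.5, 0.7, -1.5]
width: 50.2
grasp_force: 30.0
37.45 [-2.1976 -0.6888  0.7435] z dir err [ 1.    -0.001  0.007]
```

```bash
python3 -m jog '-0.1 -0.03 0 0 0 0 1;-0.25 -0.08 0 0 0 0 1;-0.45 -0.14 0 0 0 0 1;-0.6 -0.185 0 0 0 0 1;-0.73 -0.2243 0 0 0 0 1'>/dev/null; python3 -m jog '-0.2 -0.06 0 0 0 0 1;-0.4 -0.123 0 0 0 0 1;-0.6 -0.185 0 0 0 0 1;-0.73 -0.2243 0 0 0 0 1'>/dev/null; python3 -m jog '-0.2 -0.06 0 0 0 0 1;-0.4 -0.123 0 0 0 0 1;-0.58 -0.18 0 0 0 0 1;-0.68 -0.21 0 0 0 0 1;-0.73 -0.2243 0 0 0 0 1;-0.73 -0.2243 0 0 0 0 1;-0.73 -0.2243 0 0 0 0 1'; python3 d.py 490.9 -150.9 56
```

```text
t: 39.05
ee_pos: [490.5, -150.3, 199.5]
orientation: [-2.222, -2.22, 0.0]
ft_force: [-0.0, -0.1, -1.7]
width: 50.1
grasp_force: 30.0
39.05 [-0.0035  0.0022  0.7174] z dir err [ 1.    -0.001 -0.001]
```

```bash
python3 -m jog '0 0 0.1 0 0 0 1;0 0 0.28 0 0 0 1;0 0 0.45 0 0 0 1;0 0 0.58 0 0 0 1;0 0 0.66 0 0 0 1;0 0 0.7 0 0 0 1;0 0 0.715 0 0 0 1;0 0 0.72 0 0 0 1'; python3 -m jog '0 0 0 0 0 0 1;0 0 0.003 0 0 0 1;0 0 0.006 0 0 0 1;0 0 0.009 0 0 0 1;0 0 0.012 0 0 0 1;0 0 0.012 0 0 0 1'
```

```text
t: 39.85
ee_pos: [491.1, -150.5, 56.1]
orientation: [2.221, 2.222, 0.0]
ft_force: [0.6, -0.9, -1.5]
width: 50.4
grasp_force: 30.0
t: 40.45
ee_pos: [490.5, -151.0, 53.5]
orientation: [-2.222, -2.221, -0.0]
ft_force: [-0.4, 0.1, -1.8]
width: 50.3
grasp_force: 30.0
```

```bash
python3 -m jog '0 0 0.002 0 0 0 1;0 0 0.004 0 0 0 1;0 0 0.005 0 0 0 1;0 0 0.005 0 0 0 1'
```

```text
t: 40.85
ee_pos: [490.7, -151.0, 52.9]
orientation: [2.222, 2.221, -0.0]
ft_force: [-2.2, 1.6, 5.9]
width: 50.0
grasp_force: 30.0
```

Contact. Releasing, lifting away, and moving clear to check.

```bash
python3 -m jog '0 0 0 0 0 0 0.4;0 0 0 0 0 0 0;0 0 0 0 0 0 -1;0 0 0 0 0 0 -1;0 0 0 0 0 0 -1;0 0 0 0 0 0 -1;0 0 0 0 0 0 -1'; python3 -m jog '0 0 -0.05 0 0 0 -1;0 0 -0.15 0 0 0 -1;0 0 -0.4 0 0 0 -1;0 0 -0.65 0 0 0 -1;0 0 -0.9 0 0 0 -1;0 0 -0.95 0 0 0 -1'; python3 -m jog '-0.9 -0.35 0 0 0 0 -1;-0.9 -0.35 0 0 0 0 -1;-0.9 -0.35 0 0 0 0 -1;-0.9 -0.35 0 0 0 0 -1;-0.9 -0.35 0 0 0 0 -1;-0.9 -0.35 0 0 0 0 -1';python3 -c "
from h import *; im=save('side','h1.png');im=save('top','h1t.png');cv2.imwrite('pics/h1tc.png',cv2.resize(im[120:320,140:480,::-1],None,fx=2.3,fy=2.3))"
```

```text
t: 41.55
ee_pos: [490.6, -150.9, 52.4]
orientation: [-2.222, -2.221, 0.0]
ft_force: [0.3, -0.2, 0.2]
width: 85.9
grasp_force: 0.0
t: 42.15
ee_pos: [493.5, -151.9, 249.1]
orientation: [2.215, 2.214, 0.007]
ft_force: [0.3, 0.1, -0.6]
width: 87.6
grasp_force: 0.0
t: 42.75
ee_pos: [419.7, -331.3, 242.1]
orientation: [-2.224, -2.217, -0.0]
ft_force: [-0.1, 0.8, 0.1]
width: 87.8
grasp_force: 0.0
```

View pics/h1.png

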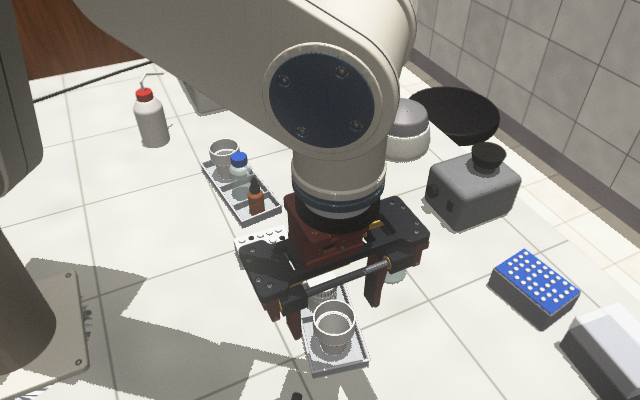

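View pics/h1tc.png

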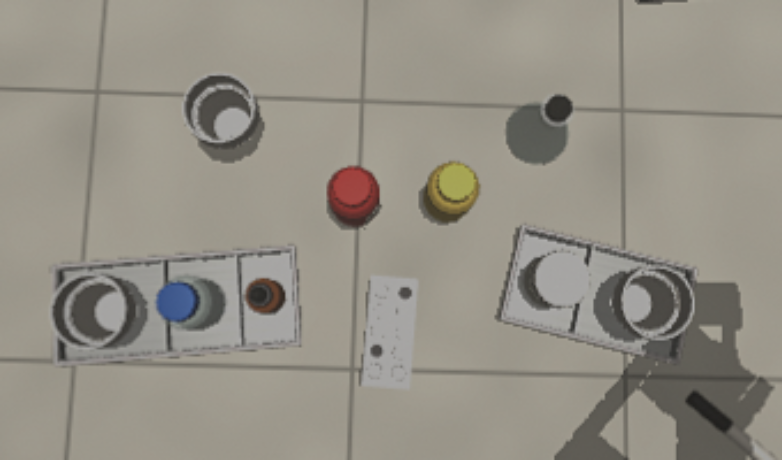

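The top crop shows everything upright in its place. In the long tray are the cup (95,312), bottle (190,303) and dropper (264,295). In the short tray are the jar (555,278) and cup (652,303). The last cup, flask, rack and look-alikes haven't moved.

```bash
python3 -m jog '0 0 0 0 0 0 -1;0 0 0 0 0 0 -1;0 0 0 0 0 0 -1' >/dev/null; python3 -c "
from workcell import close_job; print(close_job())"
```

```text
the job is handed in; nothing more can be done
None
```

Both kits are made up as asked and the job is handed in at about 43 s; the last pictures show everything upright in its compartment, and the last cup, the flask and the rack where they were.

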